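# Blow a washed cup dry on the lever air post

## Robot

A 7-joint arm with a two-finger parallel gripper is mounted at the origin on the work surface. World frame = base frame: x ahead of the robot, y to its left, z up, the work surface at z = 0. Lengths are in m, angles in rad, forces in N, time in s.
With the tool pointing down it reaches from about 0.4 to 0.85 m from the base axis. Payload 6.9 kg.
Tool frame: the origin (TCP) lies midway between the tips of the shut fingers; the grasp point (between the pads) lies behind it (ctrl.pinch_z is the z of the grasp point in the tool frame, in m); z points along the fingers, y is the line along which they close (so a half turn about z gives the same grasp; the last joint's range is limited). The gripper opens to 85 mm and grips with 20 to 120 N. Pads are 22 mm wide; open, the fingers measure 114 mm over their backs; the gripper's body (76 mm by 85 mm) begins 54 mm behind the grasp point. The pads swing forward as they close: fully open they stand 13 mm farther back than shut.
Start: joints at [0.105, 0.507, -0.238, 1.5, 0.126, 1.149, -0.155], TCP at [0.625, -0, 0.199] pointing down, gripper open.
Joint ranges: [-3.08, 3.08], [-0.24, 2.05], [-1.43, 1.35], [0, 2.5], [-1.52, 4.66], [0.17, 1.96], [-2.89, 2.89]. Speed limits (rad/s): [2.39, 2.39, 3.14, 3.14, 3.14, 3.14, 3.14].

## Interface

Orientations are given as a unit quaternion [w, x, y, z].
In Python, from station import ctrl, get_state, vision, ticket, models gives the robot as it stands. Calls block until the motion is done:
- ctrl.movep(position, orientation): joint-space move of the TCP to a pose.
- ctrl.movel(position, frame=None, max_speed=0.15): straight line of the TCP; frame=None keeps the orientation; max_speed is the mean speed in m/s.
- ctrl.set_joints(angles): joint-space move.
- ctrl.ungrasp() and ctrl.close_gripper(force=None): open the fingers fully, or close them until they stop; force is the grip in N (None keeps the last).
- ctrl.pause(seconds).
- ctrl.ik(position, orientation): joint angles nearest the present ones, or None.
- get_state(): the state.
- vision.grab_frame(name): name is "scene" or "side" or "wrist"; returns (picture, depth): 384x512x3 uint8, blue, green, red; 384x512 float32, m along the optical axis (not along the pixel's ray), 0 where there is no reading.
- vision.camera_info(name): a dict with "mtx" (3x3 intrinsics, pixels), "R" (3x3) and "t" (3): a world point X has camera coordinates R X + t; the wrist camera has in their place "hand_eye" (4x4, takes a point from camera to tool coordinates, whose origin is the TCP and whose axes are the flange's). Camera axes: x right, y down, z forward; pixel columns grow to the right and rows downward; lengths in m; the calibration is good to about 2 mm. A picture is of the moment at which its call begins: read the wrist's pose just before it. camera_info takes no time and is no camera call.
A pose or a line that the arm cannot do raises ctrl.Unreachable and nothing moves.
- ticket.close_job(): hands the job in; it is judged then, once.
Trained networks look in the newest picture that a camera, given by its name, has taken for a name from the list of things; names that differ only in an ending like _2 or _b are one class to them, and where a whole thing is asked for, a point or a joint stands for the part that bears it (a point fixed in the world has none). Each returns a list of dicts, best first, with "p" (0 to 1); they miss things now and then, are a little off and sometimes report something else, mostly with a low value. They report only what shows in the picture. A call takes as long as a camera call. They do not tell look-alikes from the thing itself.
- models.recognise(camera, target): "point" ([column, row] in pixels, amid what is visible of it).
- models.masks_of(camera, target): "mask" (384x512 bool, what is visible of it) and "point" ([column, row] in pixels, amid what is visible of it).
The state is a dict: "time": time; "qpos": joint angles; "qd": joint speeds; "tau": joint torques, N m; "tcp_pos": TCP position; "eef_rot": TCP orientation; "contact_force": force on the tool from outside, world axes, zero at the start; "wrist_torque": the same for the moment, N m; "width": finger opening in m; "gripper_force": force on a finger pad.
Only numpy, scipy, OpenCV 4.12 (cv2) and the standard library are available. Lean on these libraries where they do the work, as an engineer would, in place of code of your own. Each camera call takes 0.05 s, during which the arm holds its last target. There are 200 camera calls.

## Task

Take the brass cup off the draining rack, turn it mouth-down and set it gently right down onto the white drying post of the blow-off station, then let go of it. Then bring the red-knobbed cam lever down to the top of its cam, where the lever lies level and the air valve is lifted fully open (past level it closes again), and finish the program while the gripper is still holding it there, because a spring throws the lever back up. Leave the steel cup and everything else on the bench where it is.

Things in the scene. Friction and masses are not known exactly. Their poses are not given: they have to be found in the camera images.
- brass_cup: Brass cup: 50 mm outside diameter, 75 mm long, wall 3 mm (44 mm bore), bottom 4 mm thick, 0.25 to 0.35 kg. Origin: centre of the outside of its closed bottom; z runs along its axis from the bottom to the open mouth. It starts lying in one of the rack's two troughs (either one), mouth end 30 degrees low and pointing away from the robot.
- brass_cup_rim (a point): Centre of the brass cup's mouth, 75 mm from the body's origin along its z axis.
- steel_cup: A steel cup of the same shape and size, lying in the other trough the same way. To be left alone.
- rack: Fixed draining rack: blue tray 180 x 250 mm, 18 mm high; two troughs (at y = +60 and -60 mm), each two 6 mm rods 26 mm apart falling 30 degrees towards +x (away from the robot). The cup lies on the rods, its middle 81 mm above the bench, free beside and above; an 8 mm stop stands under its mouth, so lift it upwards. Origin: under the tray's centre.
- station: Fixed blow-off station on a green base plate (190 mm along x, 270 along y, 10 thick): drying post at x = 0, y = +75 mm; lever valve at x = +45, y = -75 mm (aluminium block 62 mm high, steel fork and cam to 150 mm, filter-regulator behind it to 90 mm). Origin: on the bench, 25 mm in -x from the plate's middle. x points away from the robot (yaw varies).
- post_seat (a point): On the upright post's axis, at the top of the black six-armed seat where the cup's rim comes to rest, 50 mm above the bench. The white post above is 32 mm thick and 58 mm high, its tip rounded over the last 12 mm; the cup fits with 6 mm play all round and does not touch the tip. Arms reach 38 mm from the axis; drip dish below (radius 53 mm, top at 24 mm).
- air_lever (a joint): Cam lever angle: 0 = at rest, leaning 60 degrees up; grows as the knob is brought down; 1.047 = lever level, the cam's highest lift (valve fully open); it runs on past this to a stop at 1.647, the valve closing again. A spring returns it to 0: about 2 N at the knob to start it, about 6 N at level; it stays nowhere by itself.
- lever_pivot (a point): The lever's pivot, 110 mm above the bench, in the middle of the fork. Axes as the station's: the pivot's axis is y, the lever points to -x (towards the robot) and swings in the x-z plane.
- lever_knob (a point): Centre of the red ball knob, 27 mm in diameter, on the end of the 10 mm steel lever rod, 130 mm from the pivot: about 223 mm above the bench at rest, 110 mm when level. Nothing stands within 60 mm on either side of it.
- oiler: White plastic oiler, 84 mm across, 112 mm high, bystander; origin under its centre.
- carton: Flat blue box 85 x 120 x 35 mm, bystander; origin under its centre.
- screwdriver: Screwdriver lying on the bench, bystander; origin near its middle.
- wrench: Wrench lying on the bench, bystander; origin near its middle.
- jar: Small jar, 56 mm across, 75 mm high, bystander; origin under its centre.
- bushing: Flanged steel bushing, 44 mm across, 30 mm high, bystander; origin under its centre.
- valve_spindle (a joint): Lift in m of the valve spindle that the cam (an eccentric with a brass strap, in the fork) raises: 0 = valve shut, about 0.004 at the cam's highest lift with the lever level, less again past level.
Not all that is in view belongs to the job. What is meant by the brass_cup is not pink or purple, and is the smaller of those in its own colour.

How it is judged:
By the outcome, as a careful person would: the job done as asked, in the order asked, and still so for the second after the job is handed in, while the arm keeps its last pose, push and grip.
It also fails if it takes over 54 s, if anything falls off the work surface, if the arm or the gripper's body presses on something with over 40 N, if the wrist force passes 120 N, or if a joint passes its speed limit or range.

## Working session

There is one attempt and no reset: what is moved stays moved. The work goes in short steps, each a Python script; the robot and the scene stay as the last script left them, time stands still between calls to the robot, and variables do not carry over. Pictures are saved under pics/ and viewed, at most 10 in all, crops included, and the job is handed in when it is done.

```bash
ls; mkdir -p pics; cat > h.py <<'E'
import numpy as np, cv2
from station import ctrl,get_state,vision,ticket,models
from scipy.spatial.transform import Rotation as Ro
def q2R(q): return Ro.from_quat([q[1],q[2],q[3],q[0]]).as_matrix()
def R2q(M):
    q=Ro.from_matrix(M).as_quat(); return [q[3],q[0],q[1],q[2]]
def cloud(name):
    s=get_state(); im,d=vision.grab_frame(name); c=vision.camera_info(name); K=np.array(c["mtx"])
    v,u=np.mgrid[:384,:512]
    P=np.stack([(u-K[0,2])/K[0,0]*d,(v-K[1,2])/K[1,1]*d,d],-1)
    if "R" in c: W=(P-np.array(c["t"]))@np.array(c["R"])
    else:
        H=np.array(c["hand_eye"]); T=P@H[:3,:3].T+H[:3,3]
        W=T@q2R(s["eef_rot"]).T+np.array(s["tcp_pos"])
    W[d==0]=np.nan
    return im,d,W
E
python3 - <<'E'
from h import *
print(get_state(),ctrl.pinch_z)
ims=[]
for n in("scene","side"):
    im,d,W=cloud(n); c=vision.camera_info(n)
    print(n,(-np.array(c["R"]).T@np.array(c["t"])).round(3),np.array(c["R"]).round(2).tolist())
    cv2.imwrite(f"pics/{n}.png",cv2.resize(im,(800,600)))
    for t in("brass_cup","steel_cup","rack","station","lever_knob","air_lever","post_seat","oiler","carton"):
        for r in models.masks_of(n,t)[:3]:
            m=r["mask"]; w=W[m]; 
            print(t,round(r["p"],2),np.round(r["point"]),m.sum(),np.nanmedian(w,0).round(3),np.nanmin(w,0).round(3),np.nanmax(w,0).round(3),im[m].mean(0).round())
E
```

```text
pics
{'time': 0.0, 'qpos': array([ 0.10550365,  0.50834461, -0.23752331,  1.501152  ,  0.12567713,
        1.14889789, -0.15477591]), 'qd': array([ 0.00062738,  0.00148675, -0.00026381,  0.00020399, -0.00039701,
        0.0012628 ,  0.00022786]), 'tau': array([ 1.19726570e-03, -6.20588279e+01, -2.18696728e+00, -2.49655455e+01,
        1.23123583e-02,  1.21321963e-02,  2.04169703e-05]), 'tcp_pos': array([ 6.24428066e-01, -7.44581621e-05,  1.98318850e-01]), 'eef_rot': array([-6.36526276e-04,  7.07096139e-01,  7.07116841e-01, -6.46939702e-04]), 'contact_force': array([-0.29116284,  0.6181992 , -0.97063089]), 'wrist_torque': array([-0.0216077 , -0.01973324, -0.03145768]), 'gripper_force': 0.0, 'width': 0.085221384622769} -0.0187
scene [1.177 0.456 1.198] [[-0.6, 0.8, -0.01], [0.64, 0.47, -0.61], [-0.48, -0.37, -0.79]]
brass_cup 0.97 [266. 229.] 477 [0.575 0.015 0.044] [ 0.521 -0.048 -0.005] [0.596 0.048 0.055] [130.  55. 113.]
brass_cup 0.72 [357. 200.] 767 [0.317 0.183 0.058] [ 0.249  0.123 -0.002] [0.363 0.233 0.072] [ 50. 124. 170.]
brass_cup 0.7 [318. 240.] 548 [0.531 0.177 0.095] [ 
[... 2259 characters left out ...]
077] [121. 125. 124.]
air_lever 0.62 [273. 237.] 357 [ 0.558 -0.307  0.162] [ 0.511 -0.332 -0.003] [ 0.61  -0.026  0.236] [ 92.  98. 156.]
post_seat 0.97 [281. 268.] 5035 [ 0.576 -0.303  0.01 ] [ 0.462 -0.391 -0.005] [ 0.712 -0.013  0.236] [129. 149. 117.]
post_seat 0.65 [197. 308.] 704 [ 0.35  -0.403  0.052] [ 0.318 -0.415 -0.003] [ 0.377 -0.355  0.077] [122. 126. 125.]
post_seat 0.38 [232. 191.] 1437 [0.484 0.184 0.002] [ 0.404  0.087 -0.005] [0.613 0.452 0.098] [199. 118.  64.]
oiler 0.64 [276. 159.] 368 [0.704 0.396 0.047] [ 0.667  0.377 -0.007] [0.758 0.561 0.091] [170. 183. 192.]
carton 0.96 [302. 184.] 615 [0.75  0.133 0.031] [ 0.699  0.086 -0.004] [0.809 0.284 0.038] [185. 103.  47.]
```

View pics/scene.png

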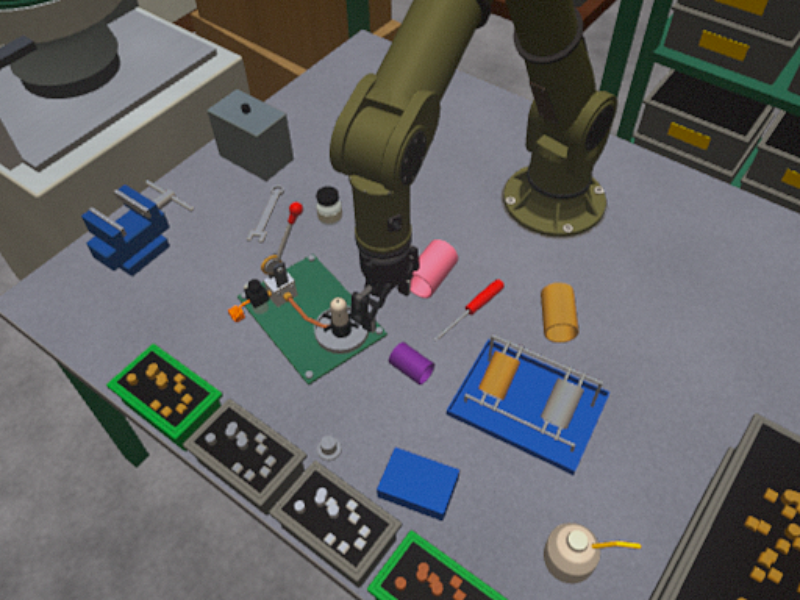

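View pics/side.png

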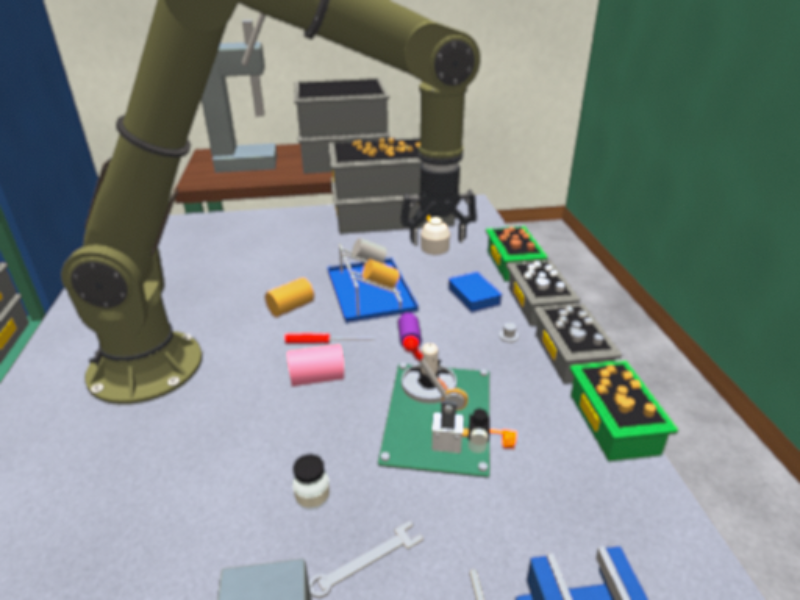

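The brass cup lies in the rack's trough on the -y side, at about (498,372) in the scene picture; the steel cup is at (562,402). A larger brass cup on the bench at (560,312), plus pink and purple ones, are decoys. The station is at about (310,310), with its red knob at (295,210). Next I take wrist views over the station and then the rack.

```bash
python3 - <<'E'
from h import *
q=[0,.70710678,.70710678,0]
for n,p in(("st",[.53,-.22,.42]),("rk",[.47,.2,.36])):
    for dz in (0,-.04,-.08):
        try: ctrl.movep([p[0],p[1],p[2]+dz],q); break
        except ctrl.Unreachable: print("unreach",n,dz)
    s=get_state(); print(s["time"],s["tcp_pos"])
    im,d,W=cloud("wrist"); np.savez(f"{n}.npz",im=im,d=d,W=W)
    cv2.imwrite(f"pics/w_{n}.png",cv2.resize(im,(800,600)))
    for t in (("lever_knob","station") if n=="st" else("brass_cup","steel_cup","rack")):
        for r in models.masks_of("wrist",t)[:2]:
            m=r["mask"]; w=W[m]
            print(t,round(r["p"],2),np.round(r["point"]),m.sum(),np.nanmedian(w,0).round(3),np.nanmin(w,0).round(3),np.nanmax(w,0).round(3),im[m].mean(0).round())
print(np.array(vision.camera_info("wrist")["hand_eye"]).round(3))
E
```

```text
2.2333 [ 0.53035154 -0.21872134  0.41876178]
lever_knob 0.77 [262. 219.] 744 [ 0.537 -0.297  0.209] [ 0.511 -0.383 -0.003] [ 0.618 -0.28   0.236] [ 60.  65. 129.]
station 0.79 [290. 151.] 16234 [ 0.584 -0.229  0.01 ] [ 0.462 -0.401 -0.004] [ 0.714 -0.079  0.236] [ 98. 113.  86.]
station 0.26 [212.   4.] 202 [0.455 0.013 0.014] [ 0.349  0.006 -0.005] [0.49  0.021 0.02 ] [115. 113. 132.]
3.9583 [0.47079933 0.19878837 0.36000069]
brass_cup 0.86 [195. 316.] 2756 [ 0.364 -0.075  0.062] [ 0.284 -0.171 -0.003] [0.456 0.21  0.465] [135. 118. 189.]
brass_cup 0.85 [296. 176.] 1959 [0.522 0.177 0.098] [0.482 0.144 0.   ] [0.57 0.2  0.12] [ 69. 125. 158.]
steel_cup 0.83 [282.  87.] 2368 [0.507 0.29  0.098] [0.466 0.262 0.001] [0.565 0.319 0.119] [131. 136. 130.]
rack 0.57 [265. 124.] 13729 [0.488 0.238 0.002] [ 0.397  0.088 -0.003] [0.608 0.362 0.105] [175. 105.  63.]
[[ 0.    -0.965 -0.262  0.066]
 [ 1.     0.    -0.    -0.   ]
 [ 0.    -0.262  0.965 -0.173]
 [ 0.     0.     0.     1.   ]]
```

View pics/w_st.png

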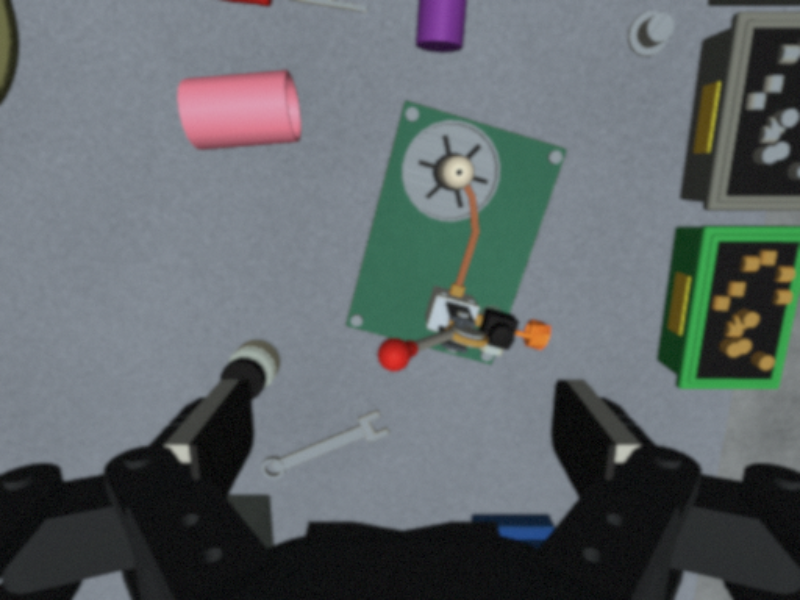

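View pics/w_rk.png

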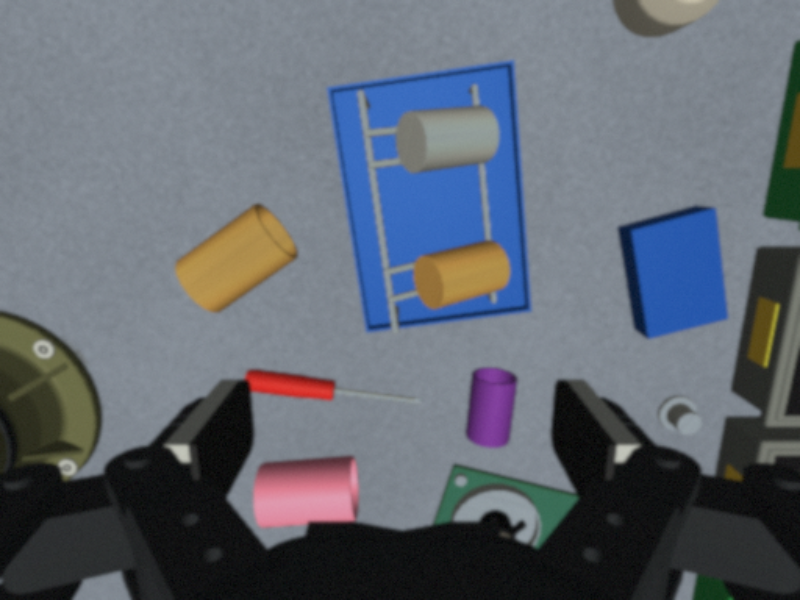

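Over the station, the post is at (457,172) and the knob at (395,354). Over the rack, the brass cup is at (462,275), with its bottom towards the robot and a rod-support crossbar about 30 mm behind it. Now I fit the geometry.

```bash
cat > fit.py <<'E'
from h import *
from scipy.optimize import least_squares
res={}
st,rk=np.load("st.npz"),np.load("rk.npz"); ims,_,Ws=cloud("scene"); imd,_,Wd=cloud("side")
V={"st":(st["im"],st["W"]),"rk":(rk["im"],rk["W"]),"scene":(ims,Ws),"side":(imd,Wd)}
def sel(v,h,smin,box,vmin=30):
    im,W=V[v]; hsv=cv2.cvtColor(im,cv2.COLOR_BGR2HSV)
    m=(hsv[...,0]>=h[0])&(hsv[...,0]<=h[1])&(hsv[...,1]>=smin)&(hsv[...,2]>=vmin)
    b=np.array(box); m&=((W>b[:,0])&(W<b[:,1])).all(-1)
    return W[m]
def rect(P):
    (c,s,a)=cv2.minAreaRect((P[:,:2]*1000).astype(np.float32)); return np.round(c,1),np.round(s,1),round(a,2),np.median(P[:,2]).round(4)
for v in("st","scene","side"): print("plate",v,rect(sel(v,(50,85),60,[[.4,.75],[-.45,0],[0,.02]])))
for v in("rk","scene","side"): print("tray",v,rect(sel(v,(100,125),120,[[.36,.64],[.07,.38],[-.004,.03]])))
def cyl(P):
    f=lambda p:(lambda a,c:np.linalg.norm(np.cross(P-c,a),axis=1)-.025)(np.array([np.cos(p[3])*np.cos(p[2]),np.cos(p[3])*np.sin(p[2]),-np.sin(p[3])]),np.array([.52,p[0],p[1]]))
    r=least_squares(f,[.175,.08,.1,.52],loss="soft_l1",f_scale=.002); p=r.x
    a=np.array([np.cos(p[3])*np.cos(p[2]),np.cos(p[3])*np.sin(p[2]),-np.sin(p[3])]);c=np.array([.52,p[0],p[1]])
    t=(P-c)@a; ok=abs(f(p))<.004
    lo,hi=np.percentile(t[ok],[.5,99.5]); return "c",c.round(4),"yaw,pitch",np.degrees(p[2:]).round(1),"bottom",(c+lo*a).round(4),"mid",(c+a*(lo+hi)/2).round(4),"len",hi-lo,len(P),abs(f(p)).mean()
box=[[.44,.6],[.12,.22],[.03,.15]]
Q={v:sel(v,(8,26),90,box) for v in("rk","scene","side")}
for v in Q: print("cup",v,cyl(Q[v]))
print("cup all",cyl(np.concatenate(list(Q.values()))))
def sph(P): 
    r=least_squares(lambda c:np.linalg.norm(P-c,axis=1)-.0135,P.mean(0)+[0,0,-.01],loss="soft_l1",f_scale=.001); return r.x.round(4),len(P),abs(r.fun).mean()
K={}
for v in("st","scene","side"):
    P=np.concatenate([sel(v,h,140,[[.45,.6],[-.35,-.25],[.19,.26]]) for h in((0,6),(174,180))]); K[v]=P; print("knob",v,sph(P))
print("knob all",sph(np.concatenate(list(K.values()))))
# post: low-saturation points z .065...11
for v in("st","scene","side"):
    P=V[v][1].reshape(-1,3); P=P[(P[:,2]>.062)&(P[:,2]<.12)&(abs(P[:,0]-.58)<.06)&(abs(P[:,1]+.145)<.05)]
    B=P[P[:,2]<.096]
    g=lambda c:np.linalg.norm(B[:,:2]-c,axis=1)-.016
    print("post",v,len(P),P.mean(0).round(4),P[:,2].max().round(4), least_squares(g,P.mean(0)[:2],loss="soft_l1",f_scale=.001).x.round(4) if len(B)>10 else "")
W=V["rk"][1]; m=(W[...,0]>.36)&(W[...,0]<.46)&(W[...,1]>.08)&(W[...,1]<.38)&(W[...,2]>.03); print("bar",m.sum(),np.percentile(W[m],[5,50,95],axis=0).round(3).tolist())
E
python3 fit.py
```

```text
plate st (array([ 586.6, -233.6]), array([269. , 188.6]), 74.29, np.float64(0.0087))
plate scene (array([ 586.5, -232.3]), array([274.7, 189.5]), 74.42, np.float64(0.0107))
plate side (array([ 584.9, -235.7]), array([272.3, 186.3]), 74.46, np.float64(0.0086))
tray rk (array([502.8, 228.8]), array([181.8, 249.6]), 7.51, np.float64(0.0019))
tray scene (array([503.8, 229.5]), array([184.2, 250.1]), 7.6, np.float64(0.0043))
tray side (array([502.9, 225.7]), array([179.8, 255.9]), 7.3, np.float64(0.0017))
cup rk ('c', array([0.52  , 0.1707, 0.0821]), 'yaw,pitch', array([ 7.7, 30.1]), 'bottom', array([0.4929, 0.167 , 0.0979]), 'mid', array([0.5239, 0.1712, 0.0798]), 'len', np.float64(0.07243052945785433), 1801, np.float64(0.002663981566171647))
cup scene ('c', array([0.52  , 0.1712, 0.083 ]), 'yaw,pitch', array([ 6.9, 30. ]), 'bottom', array([0.4938, 0.168 , 0.0982]), 'mid', array([0.5247, 0.1717, 0.0802]), 'len', np.float64(0.07204182478080132), 455, np.float64(0.0018521504657384093))
cup side ('c', array([0.52  , 0.1694, 0.0812]), 'yaw,pitch', array([ 7.2, 30.5]), 'bottom', array([0.491 
[... 297 characters left out ...]
  ]), 'len', np.float64(0.07280875218134597), 2515, np.float64(0.002597169342744157))
knob st (array([ 0.5242, -0.2935,  0.2212]), 360, np.float64(0.0011090971412373103))
knob scene (array([ 0.5245, -0.2922,  0.2219]), 76, np.float64(0.0030632770364418353))
knob side (array([ 0.5237, -0.2956,  0.2201]), 100, np.float64(0.0021629216780542936))
knob all (array([ 0.5243, -0.2937,  0.2212]), 536, np.float64(0.001646758313919799))
post st 382 [ 0.5818 -0.1541  0.1008] 0.1098 [ 0.5837 -0.1543]
post scene 150 [ 0.5874 -0.1475  0.0913] 0.1125 [ 0.5809 -0.1541]
post side 129 [ 0.5826 -0.1653  0.0912] 0.1074 [ 0.5827 -0.1554]
bar 18456 [[0.405, 0.192, 0.41], [0.428, 0.21, 0.46], [0.457, 0.219, 0.485]]
```

```bash
cat > plan.py <<'E'
from h import *
yaw=np.radians(7.5); pit=np.radians(30); S=.034
bot=np.array([.4923,.1667,.0983]); a=np.array([np.cos(pit)*np.cos(yaw),np.cos(pit)*np.sin(yaw),-np.sin(pit)])
g=bot+S*a; pz=np.array([0,0,ctrl.pinch_z])
post=np.array([.5825,-.1545,.050]); SYAW=np.radians(-15.6)
xs=np.array([np.cos(SYAW),np.sin(SYAW),0]); ys=np.array([-xs[1],xs[0],0])
hv=np.array([np.cos(yaw),np.sin(yaw),0])
def pickR(th,flip):           # tool z at angle th to cup axis, steeper
    e=pit+th; z=np.cos(e)*hv-np.sin(e)*np.array([0,0,1]); y=np.array([-hv[1],hv[0],0])*(-1 if flip else 1)
    return np.stack([np.cross(y,z),y,z],1)
def placeR(Rp,psi):           # cup axis -> down, then turn psi about vertical
    y=np.array([-hv[1],hv[0],0])
    return Ro.from_rotvec([0,0,psi]).as_matrix()@Ro.from_rotvec(y*np.radians(60)).as_matrix()@Rp
def tcp(R,grip): return grip-R@pz
E
python3 - <<'E'
from plan import *
from scipy.linalg import norm
for th in(30,40,50,60):
  for fl in(0,1):
    R=pickR(np.radians(th),fl); q1=ctrl.ik(tcp(R,g),R2q(R))
    q0=ctrl.ik(tcp(R,g+[0,0,.12]),R2q(R))
    if q1 is None or q0 is None: print(th,fl,"pick none",q1 is None,q0 is None); continue
    print(th,fl,"pick",np.round(q1,2))
    for psi in range(-180,180,30):
      P=placeR(R,np.radians(psi)); gp=post+[0,0,.075-S]
      q2=ctrl.ik(tcp(P,gp),R2q(P)); q3=ctrl.ik(tcp(P,gp+[0,0,.09]),R2q(P))
      if q2 is not None and q3 is not None: print("   psi",psi,"toolz",P[:,2].round(2),np.round(q2,2),"d",abs(np.array(q3)-q1).max().round(2), abs(np.array(q3)-q2).max().round(2))
E
```

```text
30 0 pick [-0.23  0.45 -0.34  2.38  2.04  0.37 -0.78]
   psi -180 toolz [ 0.5   0.07 -0.87] [ 1.12  0.77 -1.23  2.2   1.55  0.54 -2.6 ] d 2.51 2.02
   psi -150 toolz [ 0.4   0.3  -0.87] [ 0.74  0.57 -0.35  2.01 -0.71  0.44  0.17] d 2.7 0.23
   psi -120 toolz [ 0.19  0.46 -0.87] [ 0.66  0.67 -0.21  1.76 -0.53  0.85  0.47] d 2.51 0.17
   psi -90 toolz [-0.07  0.5  -0.87] [ 0.64  0.78 -0.31  1.5  -0.26  1.17  0.66] d 2.3 0.17
   psi -60 toolz [-0.3   0.4  -0.87] [ 0.57  0.88 -0.39  1.28 -0.02  1.44  0.9 ] d 2.08 0.16
   psi -30 toolz [-0.46  0.19 -0.87] [ 0.48  0.94 -0.51  1.17  0.24  1.61  1.18] d 1.97 0.16
   psi 0 toolz [-0.5  -0.07 -0.87] [ 0.41  0.95 -0.63  1.21  0.5   1.67  1.48] d 2.29 0.16
   psi 30 toolz [-0.4  -0.3  -0.87] [ 0.39  0.92 -0.75  1.37  0.75  1.62  1.74] d 2.59 0.15
   psi 60 toolz [-0.19 -0.46 -0.87] [ 0.4   0.85 -0.86  1.62  0.97  1.5   1.98] d 2.87 0.13
   psi 90 toolz [ 0.07 -0.5  -0.87] [-0.72  0.92  1.15  1.9  -0.54  0.64 -2.44] d 2.32 0.27
   psi 120 toolz [ 0.3  -0.4  -0.87] [-0.62  0.71  0.95  2.13 -0.87  0.24 -1.59] d 2.04 1.32
   psi 150 toolz [ 0.46 -0.
[... 5861 characters left out ...]
60 1 pick [-0.24  0.54 -0.18  1.88  0.14  0.73 -1.94]
   psi -150 toolz [ 0.69  0.53 -0.5 ] [ 1.38  1.02 -1.02  2.16 -1.31  0.23 -2.  ] d 1.54 0.58
   psi -120 toolz [ 0.33  0.8  -0.5 ] [ 0.43  0.98  0.55  1.72 -1.24  1.64 -1.91] d 1.39 0.2
   psi -90 toolz [-0.11  0.86 -0.5 ] [ 0.51  1.06  0.24  1.26 -0.83  1.77 -2.04] d 1.03 0.62
   psi 30 toolz [-0.69 -0.53 -0.5 ] [-0.03  1.13 -0.11  1.03  0.59  1.93 -1.13] d 1.23 0.3
   psi 60 toolz [-0.33 -0.8  -0.5 ] [-0.16  0.97 -0.14  1.48  0.85  1.58 -1.09] d 0.97 0.12
   psi 90 toolz [ 0.11 -0.86 -0.5 ] [-0.26  0.83 -0.12  1.94  1.22  1.24 -1.21] d 1.04 0.16
   psi 120 toolz [ 0.53 -0.69 -0.5 ] [-0.27  0.77 -0.07  2.38  1.9   1.1  -1.56] d 1.6 0.31
```

```bash
cat >> plan.py <<'E'
Rp=pickR(np.radians(50),1); PL=placeR(Rp,np.radians(75)); GP=post+[0,0,.075-S]
E
python3 - <<'E'
from plan import *
def st(l): s=get_state(); print(l,round(s["time"],2),s["tcp_pos"].round(4),s["contact_force"].round(1),round(s["width"],4),round(s["gripper_force"],1))
ctrl.movep(tcp(Rp,g+[0,0,.09]),R2q(Rp)); st("pre")
ctrl.movel(tcp(Rp,g),max_speed=.12); st("at")
ctrl.close_gripper(force=60); st("closed")
ctrl.movel(tcp(Rp,g+[0,0,.12]),max_speed=.12); st("lift")
q=ctrl.ik(tcp(PL,GP+[0,0,.10]),R2q(PL)); print(np.round(q,2))
ctrl.movep(tcp(PL,GP+[0,0,.10]),R2q(PL)); st("above")
for n in("scene","side"):
    im,d,W=cloud(n); np.savez(f"ab_{n}.npz",im=im,d=d,W=W)
    cv2.imwrite(f"pics/ab_{n}.png",cv2.resize(im[100:340,120:440],(800,600)))
E
```

```text
pre 5.53 [0.5251 0.1714 0.1534] [ 0.4 -0.6 -0.4] 0.0856 0.0
at 6.42 [0.5252 0.1712 0.0635] [-0.1 -0.2 -0.2] 0.0857 0.0
closed 6.92 [0.5247 0.1716 0.0641] [-4.   0.1 10.7] 0.0423 57.3
lift 8.07 [0.5241 0.1707 0.182 ] [-0.  -0.8 -3.3] 0.042 57.7
[-0.08  0.68 -0.28  1.67  0.93  1.44 -0.91]
above 9.24 [ 0.5806 -0.1676  0.1784] [ 0.3 -0.6 -2.3] 0.0419 58.3
```

View pics/ab_side.png

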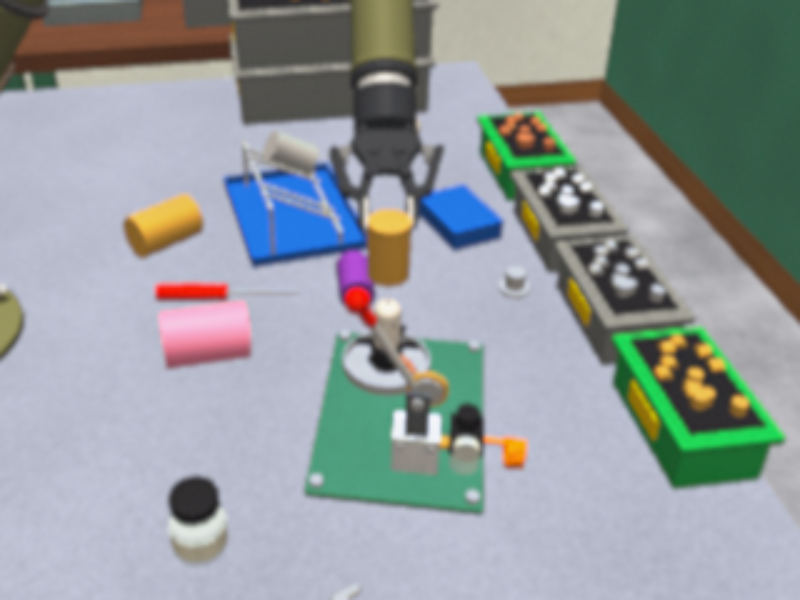

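```bash
cat > fitup.py <<'E'
from h import *
from scipy.optimize import least_squares
import sys
pre=sys.argv[1]; x0=[float(v) for v in sys.argv[2:5]]
def cyl(P):
    A=lambda p:np.array([p[2],p[3],-1])/np.linalg.norm([p[2],p[3],-1]); C=lambda p:np.array([p[0],p[1],x0[2]])
    f=lambda p:np.linalg.norm(np.cross(P-C(p),A(p)),axis=1)-.025
    r=least_squares(f,[x0[0],x0[1],0,0],loss="soft_l1",f_scale=.002); a=A(r.x); t=(P-C(r.x))@a
    ok=abs(r.fun)<.003; lo,hi=np.percentile(t[ok],[1,99]); return "c",C(r.x).round(4),"axis",a.round(3),"tilt",np.degrees(np.arccos(-a[2])).round(1),"zlo/hi",(C(r.x)+a*hi).round(4),(C(r.x)+a*lo).round(4),len(P),ok.mean().round(2),P[:,2].max().round(4)
Q=[]
for n in("scene","side"):
    z=np.load(f"{pre}_{n}.npz"); hsv=cv2.cvtColor(z["im"],cv2.COLOR_BGR2HSV); W=z["W"]
    m=(hsv[...,0]>=8)&(hsv[...,0]<=26)&(hsv[...,1]>=90)&(hsv[...,2]>40)&(np.linalg.norm(W-x0,axis=-1)<.08)
    Q.append(W[m]); print(n,cyl(W[m]))
print("all",cyl(np.concatenate(Q)))
E
python3 fitup.py ab .5825 -.1545 .19
```

```text
scene ('c', array([ 0.5804, -0.1526,  0.19  ]), 'axis', array([ 0.001, -0.015, -1.   ]), 'tilt', np.float64(0.8), 'zlo/hi', array([ 0.5805, -0.1531,  0.1514]), array([ 0.5804, -0.152 ,  0.2282]), 271, np.float64(0.42), np.float64(0.2414))
side ('c', array([ 0.5822, -0.1543,  0.19  ]), 'axis', array([ 0.006,  0.012, -1.   ]), 'tilt', np.float64(0.7), 'zlo/hi', array([ 0.5824, -0.1538,  0.1531]), array([ 0.582 , -0.1547,  0.2233]), 450, np.float64(0.74), np.float64(0.2243))
all ('c', array([ 0.5815, -0.154 ,  0.19  ]), 'axis', array([-0.005,  0.005, -1.   ]), 'tilt', np.float64(0.4), 'zlo/hi', array([ 0.5813, -0.1538,  0.152 ]), array([ 0.5816, -0.1542,  0.2263]), 721, np.float64(0.62), np.float64(0.2414))
```

The cup hangs upright (tilt under 1°), centred over the post to about 1 mm, at about (390,245) in the crop. I lower it now, slowly at the end.

```bash
python3 - <<'E'
from plan import *
def st(l):
    s=get_state(); print(l,round(s["time"],2),s["tcp_pos"].round(4),s["contact_force"].round(1),round(s["width"],4)); return s
ctrl.movel(tcp(PL,GP+[.0008,-.0005,.055]),max_speed=.12); st("tip")
ctrl.movel(tcp(PL,GP+[.0008,-.0005,.008]),max_speed=.06); s0=st("near")
h=.008
while h>-.006:
    h-=.0015; ctrl.movel(tcp(PL,GP+[.0008,-.0005,h]),max_speed=.02)
    s=st(round(h,4))
    if s["contact_force"][2]-s0["contact_force"][2]>4: break
for n in("scene","side"):
    im,d,W=cloud(n); np.savez(f"dn_{n}.npz",im=im,d=d,W=W)
E
python3 fitup.py dn .5825 -.1545 .09
```

```text
tip 9.87 [ 0.5815 -0.1692  0.134 ] [-0.4  0.2 -2.7] 0.0421
near 10.8 [ 0.5816 -0.1692  0.0872] [-0.3 -0.5 -2.8] 0.0421
0.0065 11.05 [ 0.5815 -0.1692  0.0857] [ 0.5  0.2 -3.3] 0.0419
0.005 11.3 [ 0.5814 -0.1692  0.0839] [ 0.2 -0.2 -3.8] 0.0417
0.0035 11.55 [ 0.5814 -0.1692  0.0824] [-0.6 -0.1 -2.9] 0.0415
0.002 11.8 [ 0.5814 -0.1692  0.0809] [ 0.  -0.6 -2.4] 0.0421
0.0005 12.05 [ 0.5816 -0.169   0.0803] [-1.4  3.5  5.4] 0.0421
scene ('c', array([ 0.5818, -0.1613,  0.09  ]), 'axis', array([ 0.066, -0.253, -0.965]), 'tilt', np.float64(15.2), 'zlo/hi', array([ 0.5861, -0.1779,  0.0267]), array([ 0.579 , -0.1507,  0.1306]), 268, np.float64(0.36), np.float64(0.1447))
side ('c', array([ 0.5832, -0.1559,  0.09  ]), 'axis', array([ 0.039,  0.   , -0.999]), 'tilt', np.float64(2.2), 'zlo/hi', array([ 0.5852, -0.1559,  0.0383]), array([ 0.5818, -0.1559,  0.1251]), 363, np.float64(0.66), np.float64(0.1262))
all ('c', array([ 0.5825, -0.1561,  0.09  ]), 'axis', array([ 0.051, -0.04 , -0.998]), 'tilt', np.float64(3.7), 'zlo/hi', array([ 0.5854, -0.1584,  0.0327]), array([ 0.5806, -0.1546,  0.1282]), 631, np.float64(0.52), np.float64(0.1447))
```

```bash
python3 - <<'E'
from plan import *
def st(l):
    s=get_state(); print(l,round(s["time"],2),s["tcp_pos"].round(4),s["contact_force"].round(1),round(s["width"],4)); return s
ctrl.ungrasp(); s=st("open")
ctrl.movel(np.array(s["tcp_pos"])-PL[:,2]*.11,max_speed=.12); st("back")
for n in("scene","side"):
    im,d,W=cloud(n); np.savez(f"rel_{n}.npz",im=im,d=d,W=W)
    if n=="side": cv2.imwrite("pics/rel.png",cv2.resize(im[170:320,200:400],(800,600)))
# lever plan
piv=np.array([.5853,-.3115,.110]) 
for fl in(0,1):
    y=ys*(-1 if fl else 1)
    for til in(0,20,30,40):   # tool z tilted toward +xs
        z=np.sin(np.radians(til))*xs-np.cos(np.radians(til))*np.array([0,0,1]); R=np.stack([np.cross(y,z),y,z],1)
        o=[]
        for k in np.radians([60,45,30,15,0]):
            gk=piv+.13*(-np.cos(k)*xs+np.sin(k)*np.array([0,0,1])); q=ctrl.ik(tcp(R,gk),R2q(R)); o.append(None if q is None else np.round(q,2))
        gk=piv+.13*(-.5*xs+.866*np.array([0,0,1])); q=ctrl.ik(tcp(R,gk)-.09*z,R2q(R))
        print(fl,til,o[0],o[-1],[x is None for x in o],q is None or np.round(q,2))
E
python3 fitup.py rel .5825 -.1545 .09
```

```text
open 12.65 [ 0.5814 -0.1693  0.0794] [ 0.7 -0.3  0. ] 0.0852
back 13.72 [ 0.592  -0.0867  0.1498] [-1.4 -0.4 -0.4] 0.0852
0 0 [ 0.89  0.52 -0.68  1.56  0.35  1.18  1.44] [ 0.99  0.57 -0.76  1.88  0.5   0.89  1.28] [False, False, False, False, False] [ 0.83  0.45 -0.58  1.4   0.24  1.37  1.54]
0 20 [ 0.97  0.33 -0.6   1.9   0.22  0.63  1.57] [ 1.2   0.49 -0.9   2.2   0.92  0.41  0.91] [False, False, False, False, False] [ 0.6   0.17 -0.07  1.82 -0.11  0.82  1.89]
0 30 [ 1.21  0.32 -0.86  2.07  0.45  0.37  1.37] [ 1.2   0.46 -0.83  2.36  1.89  0.22 -0.02] [False, False, False, False, False] [-0.26  0.14  0.98  2.03 -0.58  0.62  2.4 ]
0 40 [ 1.49  0.43 -1.23  2.23  1.48  0.29  0.37] None [False, False, False, False, True] [ 1.76  0.11 -1.19  2.21 -0.47  0.25  2.31]
1 0 [ 0.58  0.46 -0.17  1.56  0.08  1.12 -1.45] [ 0.65  0.49 -0.23  1.88  0.15  0.79 -1.5 ] [False, False, False, False, False] [ 0.55  0.41 -0.12  1.4   0.05  1.34 -1.42]
1 20 [ 0.75  0.3  -0.29  1.9   0.03  0.61 -1.38] [ 0.84  0.39 -0.38  2.2   0.24  0.25 -1.55] [False, False, False, False, False] [ 0.69  0.17 -0.18  1.82 -
[... 329 characters left out ...]
array([ 0.5822, -0.1543,  0.09  ]), 'axis', array([ 0.066, -0.097, -0.993]), 'tilt', np.float64(6.7), 'zlo/hi', array([ 0.5857, -0.1594,  0.0374]), array([ 0.5796, -0.1505,  0.1293]), 437, np.float64(0.56), np.float64(0.1351))
side ('c', array([ 0.5834, -0.1553,  0.09  ]), 'axis', array([ 0.044, -0.017, -0.999]), 'tilt', np.float64(2.7), 'zlo/hi', array([ 0.5854, -0.1561,  0.0439]), array([ 0.5818, -0.1547,  0.1252]), 362, np.float64(0.67), np.float64(0.1263))
all ('c', array([ 0.5828, -0.1551,  0.09  ]), 'axis', array([ 0.048, -0.043, -0.998]), 'tilt', np.float64(3.7), 'zlo/hi', array([ 0.585 , -0.1571,  0.0446]), array([ 0.581 , -0.1534,  0.1283]), 799, np.float64(0.6), np.float64(0.1351))
```

View pics/rel.png

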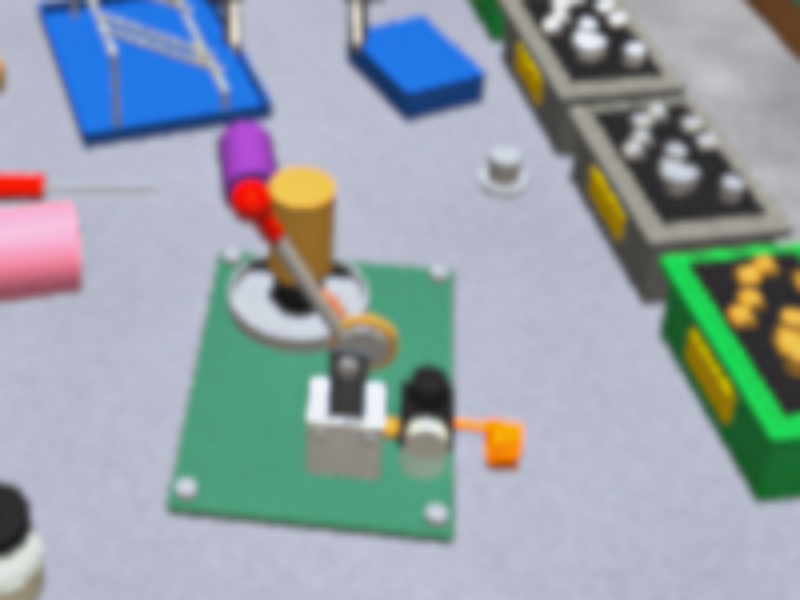

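The brass cup sits upright on the seat and is released; in the crop it is at (303,230), and the knob at (250,198). Next, the lever.

```bash
cat >> plan.py <<'E'
piv=np.array([.586,-.3113,.110]); RL=np.stack([np.cross(-ys,[0,0,-1]),-ys,[0,0,-1]],1)
def knob(deg): k=np.radians(deg); return piv+.13*(-np.cos(k)*xs+np.sin(k)*np.array([0,0,1]))
OFF=np.array([0,0,-.003])
def st(l):
    s=get_state(); print(l,round(s["time"],2),s["tcp_pos"].round(4),s["contact_force"].round(1),round(s["width"],4),round(s["gripper_force"],1)); return s
E
python3 - <<'E'
from plan import *
s=st("0"); ctrl.movel([.592,-.087,.28],max_speed=.15)
ctrl.movep(tcp(RL,knob(60)+[0,0,.09]),R2q(RL)); st("above")
ctrl.movel(tcp(RL,knob(60)+OFF),max_speed=.1); st("at")
ctrl.close_gripper(force=60); st("closed")
ctrl.pause(.3); st("c2")
im,d,W=cloud("side"); cv2.imwrite("pics/knob.png",cv2.resize(im[150:300,200:400],(800,600)))
E
```

```text
0 13.82 [ 0.592  -0.0868  0.1497] [-0.  -0.3 -0.6] 0.0855 0.0
above 15.84 [ 0.5235 -0.2922  0.2928] [ 1.1  0.7 -0.1] 0.0854 0.0
at 16.93 [ 0.5239 -0.2939  0.2015] [ 0.4 -0.1  0.9] 0.0853 0.0
closed 17.69 [ 0.5238 -0.2937  0.2022] [-2.7  1.9  7.7] 0.0002 4.0
c2 17.99 [ 0.5238 -0.2937  0.2022] [-2.1  1.3  7.4] -0.0 4.0
```

View pics/knob.png

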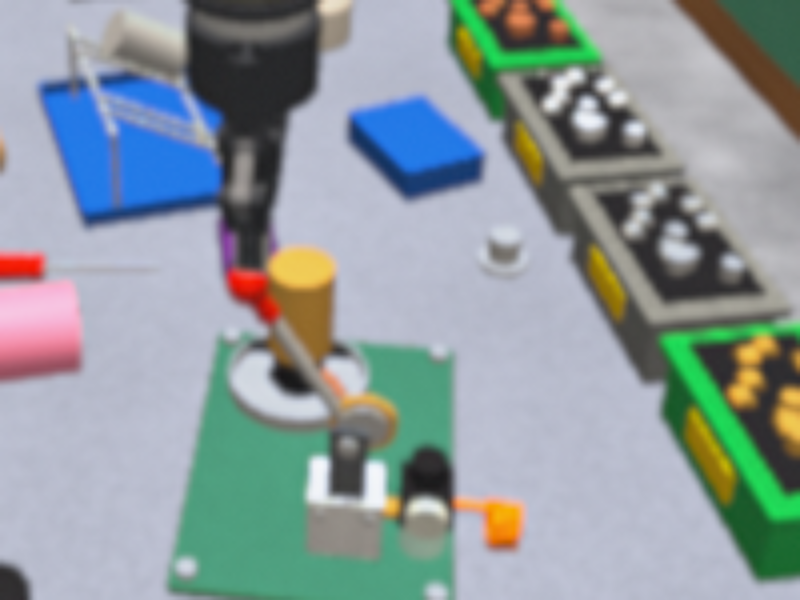

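The fingers shut at width 0 just above the knob, so the grip missed. I check where the fingertips really are, from depth.

```bash
python3 - <<'E'
from plan import *
from scipy.optimize import least_squares
s=st("now")
ims=[]
for n in("scene","side","wrist"):
    im,d,W=cloud(n); hsv=cv2.cvtColor(im,cv2.COLOR_BGR2HSV)
    near=np.linalg.norm(W[...,:2]-s["tcp_pos"][:2],axis=-1)<.05
    red=near&((hsv[...,0]<7)|(hsv[...,0]>173))&(hsv[...,1]>140)&(W[...,2]>.17)
    P=W[red]
    if len(P)>10: print(n,"knob",least_squares(lambda c:np.linalg.norm(P-c,axis=1)-.0135,P.mean(0),loss="soft_l1",f_scale=.001).x.round(4),len(P))
    dk=near&(hsv[...,2]<140)&(hsv[...,1]<90)&(W[...,2]>.15)&(W[...,2]<.33)
    if dk.any():
        P=W[dk]
        for lo in np.arange(.19,.30,.01):
            Q=P[(P[:,2]>=lo)&(P[:,2]<lo+.01)]
            if len(Q)>3: 
                l=(Q-s["tcp_pos"]); print(n,lo.round(2),len(Q),"xs",np.percentile(l@xs,[5,50,95]).round(3),"ys",np.percentile(l@ys,[5,50,95]).round(3))
    ims.append(cv2.resize(im[60:220,120:330] if n=="scene" else im[150:270,200:360] if n=="side" else im,(400,300)))
cv2.imwrite("pics/chk.png",np.vstack([np.hstack(ims[:2]),np.hstack([ims[2],ims[2]*0])]))
E
```

```text
now 18.04 [ 0.5237 -0.2937  0.2022] [-1.4  1.5  8.4] -0.0001 4.0
scene knob [ 0.522  -0.2917  0.2169] 66
scene 0.19 8 xs [0.009 0.018 0.021] ys [0.001 0.004 0.005]
scene 0.24 13 xs [-0.004  0.007  0.011] ys [-0.001  0.007  0.014]
scene 0.25 23 xs [-0.007  0.005  0.01 ] ys [-0.003  0.01   0.016]
scene 0.26 18 xs [-0.006  0.007  0.01 ] ys [-0.003  0.008  0.015]
scene 0.27 5 xs [0.009 0.009 0.011] ys [-0.005 -0.004  0.013]
scene 0.28 36 xs [-0.006  0.01   0.012] ys [-0.028  0.008  0.032]
scene 0.29 26 xs [-0.006  0.01   0.012] ys [-0.035  0.016  0.044]
side knob [ 0.5213 -0.2954  0.2183] 92
side 0.19 4 xs [0.012 0.016 0.017] ys [-0.009 -0.008 -0.006]
side 0.24 23 xs [-0.01   0.002  0.009] ys [-0.016 -0.012 -0.007]
side 0.25 33 xs [-0.01   0.     0.011] ys [-0.016 -0.013 -0.006]
side 0.26 19 xs [-0.008  0.002  0.009] ys [-0.017 -0.013 -0.008]
side 0.27 4 xs [-0.005  0.012  0.012] ys [-0.028 -0.005  0.006]
side 0.28 22 xs [-0.007  0.003  0.013] ys [-0.036 -0.032 -0.016]
side 0.29 18 xs [-0.008  0.011  0.014] ys [-0.047 -0.041 -0.017]
wrist knob [ 0.5247 -0.2937  0.2147] 1095
wrist 0.19 93 xs [0.015 0.018 0.02 ] ys [-0.005 -0.001  0.004]
wrist 0.2 17 xs [0.006 0.008 0.009] ys [-0.007 -0.007  0.007]
wrist 0.21 17 xs [0.005 0.007 0.008] ys [-0.01  -0.007  0.011]
wrist 0.22 22 xs [-0.     0.003  0.006] ys [-0.013 -0.011  0.013]
wrist 0.23 37 xs [0.007 0.011 0.011] ys [-0.007 -0.001  0.006]
wrist 0.24 494 xs [0.006 0.01  0.011] ys [-0.012  0.     0.012]
wrist 0.25 662 xs [0.006 0.01  0.011] ys [-0.012 -0.     0.012]
wrist 0.26 610 xs [-0.004  0.011  0.011] ys [-0.011 -0.     0.01 ]
wrist 0.27 1568 xs [-0.007  0.009  0.013] ys [-0.02  -0.     0.019]
wrist 0.28 5480 xs [-0.008  0.011  0.013] ys [-0.033 -0.002  0.032]
wrist 0.29 5164 xs [-0.008  0.011  0.016] ys [-0.039 -0.004  0.039]
```

View pics/chk.png

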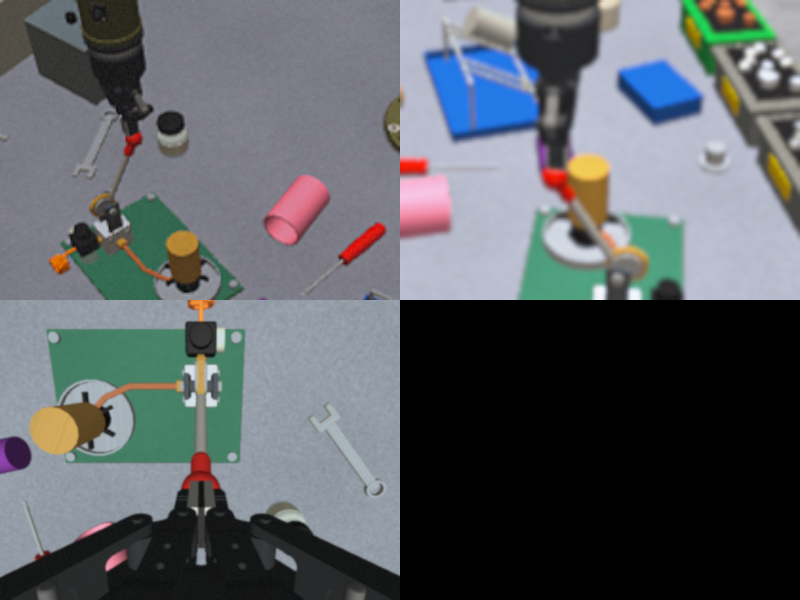

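The wrist view shows the knob centred between the fingers. The real fingertips sit about 28 mm behind the reported TCP, which also explains the shallow 42 mm grip on the cup. I back off, open and go 24 mm deeper.

```bash
cat >> plan.py <<'E'
pk=np.array([0,0,-.043])
def ktcp(deg): return knob(deg)-RL@pk
E
python3 - <<'E'
from plan import *
p=np.array(get_state()["tcp_pos"]); ctrl.movel(p+[0,0,.04],max_speed=.1); ctrl.ungrasp()
ctrl.movel(ktcp(60),max_speed=.08); st("at")
ctrl.close_gripper(force=80); s=st("closed")
if s["width"]>.015:
    for a in(50,40): ctrl.movel(ktcp(a),max_speed=.06); st(a)
    im,d,W=cloud("side"); im2,_,_=cloud("wrist")
    cv2.imwrite("pics/mid.png",np.hstack([cv2.resize(im[150:300,200:400],(400,300)),cv2.resize(im2,(400,300))]))
E
```

```text
at 20.48 [ 0.5237 -0.294   0.1801] [ 0.5  0.  -0.6] 0.085 0.0
closed 21.08 [ 0.5236 -0.2933  0.1802] [-2.4  2.2  6.2] 0.0232 78.2
50 21.61 [ 0.5069 -0.2887  0.1681] [-0.6  2.4  9.6] 0.0227 78.9
40 22.13 [ 0.4876 -0.2833  0.1513] [-9.9  7.  15.8] 0.023 85.2
```

Gripped: the lever moves with the hand, but about 19 N of radial misfit has built up. I continue with radial force feedback and check the knob centre by camera.

```bash
cat >> plan.py <<'E'
from scipy.optimize import least_squares
def seeknob():
    o=[]
    for n in("scene","side","wrist"):
        p=np.array(get_state()["tcp_pos"]); im,d,W=cloud(n); hsv=cv2.cvtColor(im,cv2.COLOR_BGR2HSV)
        c0=p+RL@pk
        red=(np.linalg.norm(W-c0,axis=-1)<.026)&((hsv[...,0]<7)|(hsv[...,0]>173))&(hsv[...,1]>140)
        P=W[red]
        if len(P)>15:
            c=least_squares(lambda c:np.linalg.norm(P-c,axis=1)-.0135,c0,loss="soft_l1",f_scale=.001).x
            o.append(n); print("   knob",n,c.round(4),len(P),"ang by z",np.degrees(np.arcsin((c[2]-.11)/.13)).round(1),"by x",np.degrees(np.arctan2(c[2]-.11,-(c-piv)@xs)).round(1))
def step(a,e,l=None):
    ctrl.movel(ktcp(a)+e,max_speed=.06); s=st(a); f=s["contact_force"]; k=np.radians(a)
    r=-np.cos(k)*xs+np.sin(k)*np.array([0,0,1]); t=np.sin(k)*xs+np.cos(k)*np.array([0,0,1])
    print("   radial %.1f tang %.1f lat %.1f"%(f@r,f@t,f@ys)); return e+r*(f@r)/9000*.8
E
python3 - <<'E'
from plan import *
e=np.zeros(3); seeknob()
for a in(40,33,26,19): e=step(a,e)
print(e); np.save("e.npy",e); seeknob()
E
```

```text
knob scene [ 0.4942 -0.2854  0.1978] 49 ang by z 42.5 by x 42.6
   knob side [ 0.5107 -0.3005  0.202 ] 38 ang by z 45.1 by x 50.7
   knob wrist [ 0.4944 -0.2852  0.1964] 3479 ang by z 41.7 by x 42.2
40 22.63 [ 0.4877 -0.2833  0.1514] [-10.2   7.8  14.4] 0.0231 85.2
   radial 18.4 tang 3.3 lat 4.8
33 23.05 [ 0.4779 -0.2816  0.139 ] [ 0.  -0.1 -0.8] -0.0005 0.0
   radial -0.5 tang -0.7 lat -0.1
26 23.47 [ 0.472  -0.2794  0.1244] [-0.5 -0.2  0.2] 0.0005 0.0
   radial 0.5 tang 0.0 lat -0.3
19 23.88 [ 0.4661 -0.2778  0.11  ] [-0.   0.2 -1.2] -0.0003 0.0
   radial -0.3 tang -1.1 lat 0.2
[-0.00118331  0.00033039  0.00103696]
```

The grip slipped at about 38° because it was too near the fingertips, and the lever sprang back up. I regrip about 8 mm deeper and harder, checking for slip at each step.

```bash
cat >> plan.py <<'E'
pk=np.array([0,0,-.051])
def wk():
    p=np.array(get_state()["tcp_pos"]); im,d,W=cloud("wrist"); hsv=cv2.cvtColor(im,cv2.COLOR_BGR2HSV); c0=p+RL@pk
    red=(np.linalg.norm(W-c0,axis=-1)<.035)&((hsv[...,0]<7)|(hsv[...,0]>173))&(hsv[...,1]>140); P=W[red]
    if len(P)<30: print("no knob"); return None
    c=least_squares(lambda c:np.linalg.norm(P-c,axis=1)-.0135,c0,loss="soft_l1",f_scale=.001).x
    dl=c-p; print("   knob",c.round(4),"rel xs %.4f ys %.4f z %.4f"%(dl@xs,dl@ys,dl[2]),len(P),"ang %.1f"%np.degrees(np.arctan2(c[2]-.11,-(c-piv)@xs))); return dl
E
python3 - <<'E'
from plan import *
p=np.array(get_state()["tcp_pos"]); ctrl.movel([p[0],p[1],.27],max_speed=.15); ctrl.ungrasp()
ctrl.movel(ktcp(60)+[0,0,.07],max_speed=.15); wk()
ctrl.movel(ktcp(60),max_speed=.08); st("at"); wk()
ctrl.close_gripper(force=115); s=st("closed"); d0=wk()
e=np.zeros(3)
for a in(56,52,48): e=step(a,e); wk()
np.save("e.npy",e); print(e)
im,d,W=cloud("side"); im2,_,_=cloud("wrist")
cv2.imwrite("pics/mid2.png",np.hstack([cv2.resize(im[150:300,200:400],(400,300)),cv2.resize(im2,(400,300))]))
E
```

```text
no knob
at 27.69 [ 0.5237 -0.294   0.1721] [ 0.4 -0.3  0.1] 0.0852 0.0
   knob [ 0.5244 -0.2936  0.2206] rel xs 0.0005 ys 0.0005 z 0.0484 3792 ang 59.9
closed 28.36 [ 0.5236 -0.2933  0.1722] [-1.4  2.   4.7] 0.0225 112.4
   knob [ 0.5243 -0.2936  0.2206] rel xs 0.0008 ys -0.0000 z 0.0484 3848 ang 59.9
56 28.71 [ 0.5172 -0.2916  0.168 ] [0.4 1.5 7.1] 0.0231 112.5
   radial 5.9 tang 4.0 lat 1.6
   knob [ 0.518  -0.2918  0.2164] rel xs 0.0008 ys -0.0000 z 0.0484 3903 ang 56.4
52 29.06 [ 0.5111 -0.2899  0.1635] [3.2 0.9 6.9] 0.0223 112.4
   radial 3.7 tang 6.5 lat 1.8
   knob [ 0.512  -0.2901  0.2119] rel xs 0.0009 ys -0.0000 z 0.0484 3970 ang 52.9
48 29.41 [ 0.5039 -0.2879  0.1574] [5.1 0.5 5.8] 0.0224 113.3
   radial 1.1 tang 7.4 lat 1.8
   knob [ 0.5053 -0.2883  0.2062] rel xs 0.0015 ys 0.0000 z 0.0487 4076 ang 48.9
[-0.00054352  0.00015175  0.00077043]
```

View pics/mid2.png

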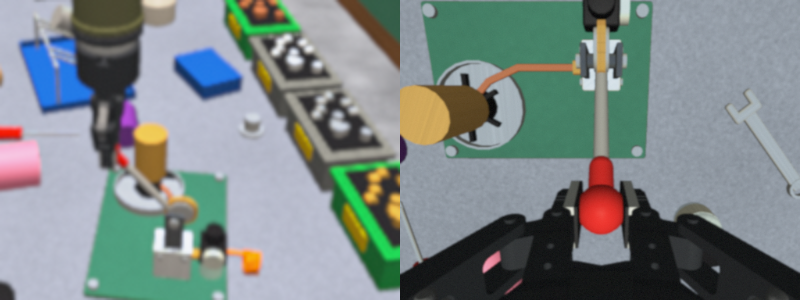

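The knob is now held well between the pads (right half, about (602,208)) with almost no slip. I continue down towards level.

```bash
python3 - <<'E'
from plan import *
e=np.load("e.npy"); d0=np.array([.0008,.0484])
for a in(43,38,33,28,23,18,13,8):
    e=step(a,e); d=wk()
    if d is None or np.hypot(d@xs-d0[0],d[2]-d0[1])>.006: print("slip"); break
np.save("e.npy",e); print(e,a)
E
```

```text
43 29.9 [ 0.4929 -0.2849  0.1487] [-2.3  2.7  9.5] 0.0223 115.6
   radial 8.6 tang 5.0 lat 2.0
   knob [ 0.4975 -0.2861  0.1982] rel xs 0.0048 ys 0.0001 z 0.0495 4230 ang 43.8
38 30.29 [ 0.4816 -0.2818  0.14  ] [-10.7   5.6  13.9] 0.0218 124.6
   radial 17.9 tang 3.7 lat 2.5
   knob [ 0.4924 -0.2847  0.1929] rel xs 0.0112 ys 0.0001 z 0.0529 4388 ang 40.4
slip
[-0.00228997  0.00063937  0.00227212] 38
```

The ball pivots stiffly in the pads: once the lever has turned about 13° relative to the hand, it walks out. The hand has to turn with the lever, so I check reach for a tool tilt going from -35° to about +25°.

```bash
cat >> plan.py <<'E'
piv=np.array([.5868,-.3114,.110]); Z=np.array([0,0,1.])
def RT(t): 
    t=np.radians(t); z=np.sin(t)*xs-np.cos(t)*Z; return np.stack([np.cross(-ys,z),-ys,z],1)
def kp(a,t): R=RT(t); return knob(a)-R@pk,R2q(R)
def wk2():
    s=get_state(); p=np.array(s["tcp_pos"]); R=q2R(s["eef_rot"]); im,d,W=cloud("wrist"); hsv=cv2.cvtColor(im,cv2.COLOR_BGR2HSV); c0=p+R@pk
    red=(np.linalg.norm(W-c0,axis=-1)<.035)&((hsv[...,0]<7)|(hsv[...,0]>173))&(hsv[...,1]>140); P=W[red]
    if len(P)<30: print("no knob"); return None
    c=least_squares(lambda c:np.linalg.norm(P-c,axis=1)-.0135,c0,loss="soft_l1",f_scale=.001).x
    dl=R.T@(c-p); print("   knob",c.round(4),"in tool",dl.round(4),len(P),"ang %.1f z-ang %.1f"%(np.degrees(np.arctan2(c[2]-.11,-(c-piv)@xs)),np.degrees(np.arcsin((c[2]-.11)/.13)))); return dl
E
python3 - <<'E'
from plan import *
print(get_state()["qpos"].round(2))
for a,t in((60,-40),(60,-35),(60,-30),(60,-20),(45,-20),(40,-15),(30,-5),(20,5),(10,12),(0,15),(0,20),(0,25),(0,30)):
    q=ctrl.ik(*kp(a,t)); print(a,t,None if q is None else np.round(q,2))
p,qq=kp(60,-35); q=ctrl.ik(p-.09*RT(-35)[:,2],qq); print("pre",None if q is None else np.round(q,2))
E
```

```text
[ 0.54  0.46 -0.09  1.76  0.05  0.94 -1.41]
60 -40 [ 0.43  0.9  -0.03  0.99  0.11  1.94 -1.44]
60 -35 [ 0.44  0.84 -0.05  1.07  0.11  1.84 -1.45]
60 -30 [ 0.45  0.79 -0.05  1.14  0.1   1.73 -1.45]
60 -20 [ 0.47  0.68 -0.06  1.3   0.09  1.51 -1.45]
45 -20 [ 0.48  0.65 -0.06  1.41  0.09  1.43 -1.45]
40 -15 [ 0.49  0.6  -0.07  1.52  0.08  1.29 -1.44]
30 -5 [ 0.53  0.51 -0.08  1.72  0.07  1.   -1.42]
20 5 [ 0.57  0.44 -0.1   1.92  0.04  0.69 -1.39]
10 12 [ 0.62  0.43 -0.13  2.06  0.01  0.45 -1.35]
0 15 [ 0.64  0.45 -0.15  2.14  0.01  0.3  -1.33]
0 20 [ 0.87  0.46 -0.44  2.21  0.6   0.2  -1.91]
0 25 [ 1.02  0.49 -0.63  2.28  1.48  0.19 -2.78]
0 30 [ 0.62  0.45 -0.04  2.36  3.86  0.21  1.14]
pre None
```

```bash
python3 - <<'E'
from plan import *
T=lambda a:16-.9*a
for a in(47,60): ctrl.movel(knob(a)-RL@pk,max_speed=.12)
ctrl.ungrasp(); st("open")
for t in(-13,-26,T(60)):
    p,q=kp(60,t); ctrl.movel(p,frame=q,max_speed=.08)
st("tilted"); wk2()
ctrl.close_gripper(force=110); st("closed"); d0=wk2()
for a in(54,48,42,36):
    p,q=kp(a,T(a)); ctrl.movel(p,frame=q,max_speed=.06); st(a); d=wk2()
    if d is None or np.linalg.norm((d-d0)[[0,2]])>.005: print("slip"); break
E
```

```text
open 31.84 [ 0.5246 -0.2939  0.1719] [-0.5 -0.4 -0.1] 0.0858 0.0
tilted 32.99 [ 0.4941 -0.2858  0.1816] [ 0.3 -0.1  0.2] 0.0856 0.0
   knob [ 0.5255 -0.2939  0.2184] in tool [ 0.003  -0.0007 -0.0489] 4338 ang 59.5 z-ang 56.5
closed 33.66 [ 0.4939 -0.2851  0.1831] [-0.3  2.   6.1] 0.0225 107.5
   knob [ 0.525  -0.2937  0.2183] in tool [ 0.0037 -0.0001 -0.0476] 4283 ang 59.3 z-ang 56.4
54 34.07 [ 0.4869 -0.2831  0.1732] [0.5 2.1 5.9] 0.0227 108.0
   knob [ 0.5145 -0.2908  0.2113] in tool [ 0.0036 -0.     -0.0475] 4282 ang 53.4 z-ang 51.2
48 34.48 [ 0.4803 -0.2813  0.162 ] [-2.1  3.   8.7] 0.0222 108.2
   knob [ 0.5044 -0.288   0.2026] in tool [ 0.0036 -0.     -0.0475] 4295 ang 47.2 z-ang 45.4
42 34.88 [ 0.475  -0.2798  0.1503] [-3.3  3.3  8.7] 0.0225 108.3
   knob [ 0.4953 -0.2855  0.1929] in tool [ 0.0035 -0.     -0.0474] 4310 ang 41.1 z-ang 39.6
36 35.3 [ 0.4709 -0.2787  0.1379] [-3.7  5.1  9. ] 0.0222 108.4
   knob [ 0.4873 -0.2833  0.1824] in tool [ 0.0036  0.     -0.0475] 4339 ang 35.0 z-ang 33.8
```

No slip at all now. I carry on to near level.

```bash
python3 - <<'E'
from plan import *
T=lambda a:16-.9*a
d0=np.array([.0036,0,-.0475])
for a in(30,24,18,12,6,1):
    p,q=kp(a,T(a)); ctrl.movel(p,frame=q,max_speed=.06); st(a); d=wk2()
    if d is None or np.linalg.norm((d-d0)[[0,2]])>.005: print("slip"); break
for n in("scene","side","wrist"):
    im,dd,W=cloud(n); np.savez(f"lv_{n}.npz",im=im,W=W)
    # rod: points between knob and pivot in the lever plane
    L=W-piv; X=L@xs; Y=L@ys
    m=(X<-.035)&(X>-.095)&(abs(Y)<.009)&(W[...,2]>.085)&(W[...,2]<.15)
    if m.sum()>10:
        c=np.polyfit(X[m],W[...,2][m],1); print(n,m.sum(),"rod slope deg",np.degrees(np.arctan(-c[0])).round(1),"z at -.065",np.polyval(c,-.065).round(4))
    hsv=cv2.cvtColor(im,cv2.COLOR_BGR2HSV); P=W[((hsv[...,0]<7)|(hsv[...,0]>173))&(hsv[...,1]>140)&(np.linalg.norm(W-knob(0),axis=-1)<.04)]
    if len(P)>10: print("  red",len(P),P.mean(0).round(4),P.max(0).round(4))
E
```

```text
30 35.72 [ 0.4681 -0.2779  0.1251] [-4.3  4.3  9.9] 0.0223 108.5
   knob [ 0.4804 -0.2813  0.171 ] in tool [ 0.0036 -0.     -0.0475] 4353 ang 28.9 z-ang 28.0
24 36.13 [ 0.4666 -0.2775  0.112 ] [-5.5  4.8 10.3] 0.0227 108.6
   knob [ 0.4747 -0.2797  0.1589] in tool [ 0.0036 -0.     -0.0475] 4360 ang 22.8 z-ang 22.1
18 36.55 [ 0.4665 -0.2774  0.0988] [-5.1  5.  10.3] 0.0225 108.7
   knob [ 0.4703 -0.2785  0.1463] in tool [ 0.0036 -0.     -0.0475] 4368 ang 16.7 z-ang 16.2
12 36.97 [ 0.4677 -0.2778  0.0856] [-5.1  5.2 10.2] 0.0229 108.7
   knob [ 0.4672 -0.2776  0.1333] in tool [ 0.0035 -0.     -0.0476] 4375 ang 10.6 z-ang 10.3
6 37.38 [ 0.4703 -0.2785  0.0725] [-5.5  5.7  9.6] 0.0224 108.7
   knob [ 0.4655 -0.2771  0.12  ] in tool [ 0.0036 -0.0001 -0.0476] 4400 ang 4.5 z-ang 4.4
1 37.77 [ 0.4736 -0.2793  0.0618] [-6.6  4.5 10.4] 0.0226 108.8
   knob [ 0.4651 -0.277   0.1088] in tool [ 0.0035 -0.     -0.0477] 4367 ang -0.5 z-ang -0.5
scene 60 rod slope deg 1.3 z at -.065 0.1138
  red 50 [ 0.4736 -0.2773  0.1181] [ 0.4908 -0.266   0.1295]
side 86 rod slope deg 0.7 z at -.065 0.1112
  red 48 [ 0.4735 -0.2842  0.1172] [ 0.4867 -0.2673  0.1408]
wrist 3383 rod slope deg -0.2 z at -.065 0.1126
  red 4374 [ 0.4687 -0.278   0.1172] [ 0.4917 -0.2629  0.1248]
```

```bash
python3 - <<'E'
from plan import *
a,b=np.load("lv_scene.npz")["im"],np.load("lv_side.npz")["im"]
cv2.imwrite("pics/fin.png",np.hstack([cv2.resize(a[90:270,110:350],(400,300)),cv2.resize(b[150:300,200:400],(400,300))]))
st("hold")
E
```

```text
hold 37.97 [ 0.4735 -0.2793  0.0619] [-6.3  4.8 10. ] 0.0226 108.8
```

View pics/fin.png

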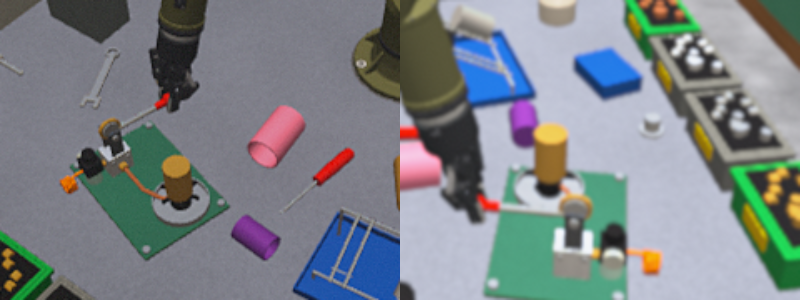

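The lever lies level, with the knob held at about (165,103) on the left and (485,205) on the right. The brass cup stands upright on the post, and nothing else has moved. Handing in.

```bash
python3 -c "
from station import ticket
print(ticket.close_job())"
```

```text
the job is handed in; nothing more can be done
None
```

The brass cup is mouth-down on the drying post and released. The gripper is holding the cam lever level (within about 1° by camera), and I handed the job in at about 38 s, after three tries at gripping the lever knob.

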